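Ease the centrifuge lid shut

ROBOT

A 7-joint arm with a two-finger parallel gripper is mounted at the origin on the work surface. World frame = base frame: x ahead of the robot, y to its left, z up, the work surface at z = 0. Lengths are in m, angles in rad, forces in N, time in s.
With the tool pointing down it reaches from about 0.4 to 0.9 m from the base axis. Payload 5.5 kg.
Tool frame: the origin (TCP) lies midway between the tips of the shut fingers; the grasp point (between the pads) lies 19 mm behind it; x points along the fingers, y is the direction in which the jaws open and shut, and the axes are right-handed (so a half turn about x gives the same grasp; the last joint's range is limited). The gripper opens to 85 mm and grips with 20 to 120 N. Pads are 22 mm wide; open, the fingers measure 114 mm over their backs; the gripper's body (76 mm by 85 mm) begins 54 mm behind the grasp point. The pads swing forward as they close: fully open they stand 13 mm farther back than shut.
Start: joints at [1.523, 0.501, -0.427, 1.55, 0.221, 1.138, -0.21], TCP at [0.199, -0.619, 0.231] pointing down, gripper open.
Joint ranges: [-2.88, 2.88], [-0.31, 2.03], [-1.54, 1.56], [0.2, 2.42], [-1.41, 4.55], [0.19, 2.02], [-2.57, 2.57]. Speed limits (rad/s): [2.57, 2.57, 3.14, 3.14, 3.14, 3.14, 3.14].

INTERFACE

Orientations are given as a unit quaternion [w, x, y, z].
In Python, from cell import env gives the robot as it stands.
- The arm moves only by the shell command python3 -m jog 'ROWS' [OPENING] [FORCE]. ROWS is text: rows parted by semicolons, each of 6 numbers parted by spaces: the shift along the world's x, y, z in mm, then the turn, a rotation vector about the world's x, y, z in rad. A call has 1 to 12 rows; each row shifts and turns the commanded pose from where the row before left it; what a row does not reach is not made up. A row lasts 1/12 s, in which the tool goes at most 41.7 mm and 7.16 degrees, less where a joint would pass 70% of its speed; a pose out of reach is approached as far as the arm can. A call is refused whole if a number of a shift passes 41.7 or a number of a turn 0.125, either way. A call with a gripper value outside its range is refused whole. OPENING is the opening, from -1 (shut) to 1 (fully open), set as the call begins (- or left out, the last holds). The fingers move at their own pace and stop on an object; FORCE is the grip in N (left out, the last holds). Time passes only in rows, so rows that do not move let the fingers close. It gives the time, the measured TCP pose, the force and the opening at its end, in the units of the state.
- env.state(): the state, without advancing time (a new reading comes with each control period).
- env.get_image(name): name is "scene" or "top" or "wrist"; returns a dict with "image" (384x512x3 uint8, blue, green, red), "intrinsics" (3x3 intrinsics, pixels), "eye" and "attitude" of the camera in the world. Camera axes: x right, y down, z forward; pixel columns grow to the right and rows downward; lengths in m; the calibration is good to about 2 mm. A picture is of the moment at which its call begins. There is no depth.
- env.finish_job(): hands the job in, once; it reports no verdict.
The state is a dict: "time": time; "joint_positions": joint angles; "dq": joint speeds; "tau": joint torques, N m; "tcp_pos": TCP position; "ee_rot": TCP orientation; "contact_force": force on the tool from outside, world axes, zero at the start; "ft_torque": the same for the moment, N m; "width": finger opening in m.
Only numpy, scipy, OpenCV 4.12 (cv2) and the standard library are available. Lean on these libraries where they do the work, as an engineer would, in place of code of your own. Each camera call takes 0.05 s, during which the arm holds its last target. There are 200 camera calls.

TASK

The lid of the small bench centrifuge stands open, and its worn hinge no longer holds it: tipped well forward of upright it comes down by itself and knocks shut, jolting the tubes. With the fingers closed and nothing gripped, gently tip the lid forward with a fingertip, catch it from below on the outside of the fingers while it is coming down, and lower it softly until it is fully shut. Then take the hand away, leaving the dishes, tip box and bottle beside it where they stand.

Things in the scene. Friction and masses are not known exactly. Their poses are not given: they have to be found in the camera images.
- centrifuge: white bench centrifuge, fixed, 180 mm deep (x), 170 mm wide (y), 110 mm high, blue hinged lid on top. Origin at the centre of its underside on the bench; x axis from its front (control panel, turned to the robot's right) to its rear, z up. The front is a plain upright wall 90 mm before the origin. Under the lid an open bowl, 130 mm across, with the rotor
- lid_hinge (a point): middle of the lid's hinge line, fixed on the centrifuge, 70 mm behind its origin and 111 mm above the bench. The hinge line runs along the centrifuge's y axis. Axes as the centrifuge's
- lid (a joint): angle of the blue lid (0.4 kg), rad: 0 shut, 1.57 upright, 1.92 leaning back on its stop. Hinge friction lets it stand near upright, as at the start. Tipped forward below about 1.2 it comes down by itself on a weak damper, slowly at first (0.1 rad/s at 1.15, 0.4 at 0.8; 2.5 to 5 s in all), arriving at 0.6 to 0.9 rad/s. It does not coast when pushed. Holding it at the lip takes 1 to 2 N
- lid_edge (a point): middle of the outer edge of the lid's front lip, 190 mm from the hinge, moves with the lid; 2 mm above the underside. x axis from the edge to the hinge, z out of the outer face. The lid is a flat panel 160 mm wide, 17 mm thick, to 160 mm from the hinge; the central lip, 80 mm wide, 8 mm thick, runs on to 190 mm. Shut, the lip overhangs the front face by 30 mm, 113 mm above the bench
- dishes: stack of five culture dishes, round, 90 mm across, 75 mm high, loose. Origin at the centre of its underside
- tipbox: grey and yellow pipette-tip box, 85 x 120 mm, 60 mm high, loose. Origin at the centre of its underside
- bottle: amber reagent bottle with blue cap, 62 mm across, 125 mm high, loose. Origin at the centre of its underside
Things that resemble listed ones, but are neither listed nor needed, are in the scene too. There is more than one size of the dishes; the one meant has the size given above. Of the things that look like the tipbox, take the one that is farthest to the robot's left at the start.

How it is judged:
By the outcome, as a careful person would: the job done as asked, in the order asked, and still so for the second after the job is handed in, with the robot touching nothing.
It also fails if it takes over 48 s, if anything falls off the work surface, if the arm or the gripper's body presses on something with over 40 N, if the wrist force passes 120 N, or if a joint passes its speed limit or range.

## Working session

There is one attempt and no reset: what is moved stays moved. The work goes in short steps, Python scripts to look and compute and a shell command to move; the robot and the scene stay as the last step left them, time stands still between calls to the robot, and variables do not carry over. Pictures are saved under pics/ and viewed, about 8 in all and at most 12, crops included, and the job is handed in when it is done.

```bash
mkdir -p pics; ls; cat > h.py <<'E'
import numpy as np, cv2
from cell import env
from scipy.spatial.transform import Rotation as R
def cam(n):
    d=env.get_image(n); return d
def rot(a):
    a=np.array(a,float)
    return a if a.shape==(3,3) else R.from_quat(a[[1,2,3,0]]).as_matrix()
def ray(d,u,v,z):
    K=np.array(d['intrinsics']);r=rot(d['attitude'])@np.linalg.solve(K,[u,v,1.]);e=np.array(d['eye'])
    return e+r*(z-e[2])/r[2]
def proj(d,p):
    K=np.array(d['intrinsics']);c=rot(d['attitude']).T@(np.array(p,float)-np.array(d['eye']));q=K@c
    return q[:2]/q[2]
E
python3 - <<'E'
from h import *
import pickle
s=env.state();print(s)
for n in('scene','top'):
    d=cam(n);pickle.dump(d,open(n+'.pkl','wb'));print(n,d['eye'],d['attitude'],d['intrinsics'])
    cv2.imwrite(f'pics/{n}0.png',cv2.resize(d['image'],(800,600),interpolation=cv2.INTER_CUBIC))
E
```

```text
pics
{'time': 0.0, 'joint_positions': array([ 1.52317411,  0.50187069, -0.42681816,  1.5514319 ,  0.22079979,
        1.1382938 , -0.21027132]), 'dq': array([-7.75452952e-04, -7.35754595e-04, -9.65537494e-04,  2.87546198e-04,
        1.23532663e-05,  1.10070681e-03,  1.11421295e-03]), 'tau': array([-3.96911164e-04, -5.69516909e+01, -5.81637695e+00, -2.80940419e+01,
        1.06964365e-02,  1.21984186e-02, -4.35220363e-05]), 'tcp_pos': array([ 0.19856245, -0.61821022,  0.23025494]), 'ee_rot': array([-0.1088033 , -0.6985032 , -0.11016973,  0.69865424]), 'contact_force': array([-0.13331147, -0.6704012 , -0.50555409]), 'ft_torque': array([-0.02690341,  0.03232922,  0.12594529]), 'width': 0.08533701779873877}
scene [ 1.25206608 -0.26178845  0.76695548] [-0.32341155  0.77035036  0.50309796 -0.22103786] [[424.72522027   0.         258.22650447]
 [  0.         424.72522027 191.12873904]
 [  0.           0.           1.        ]]
top [0.57730759 0.0316173  1.06405249] [-0.02314357  0.71328078 -0.70000098  0.02633486] [[426.34769219   0.         258.4642528 ]
 [  0.         426.34769219 193.73283968]
 [  0.           0.           1.        ]]
```

View pics/scene0.png

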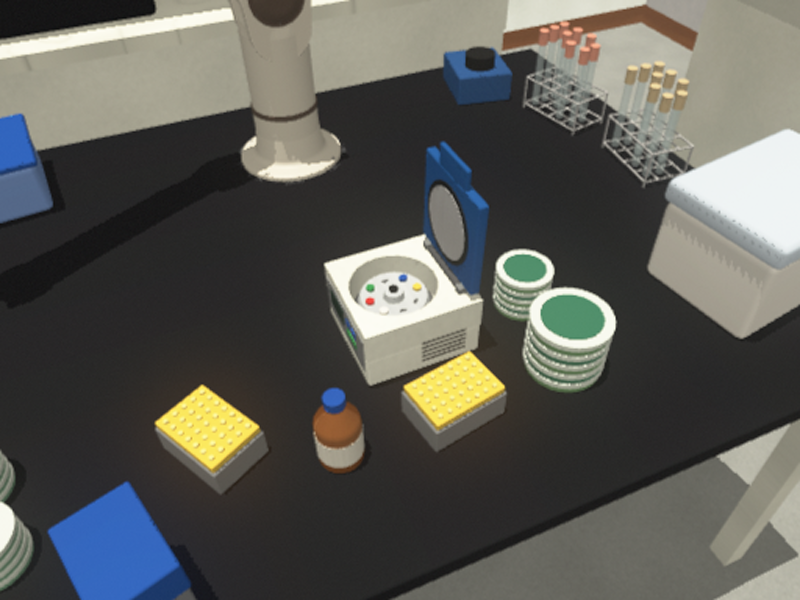

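View pics/top0.png

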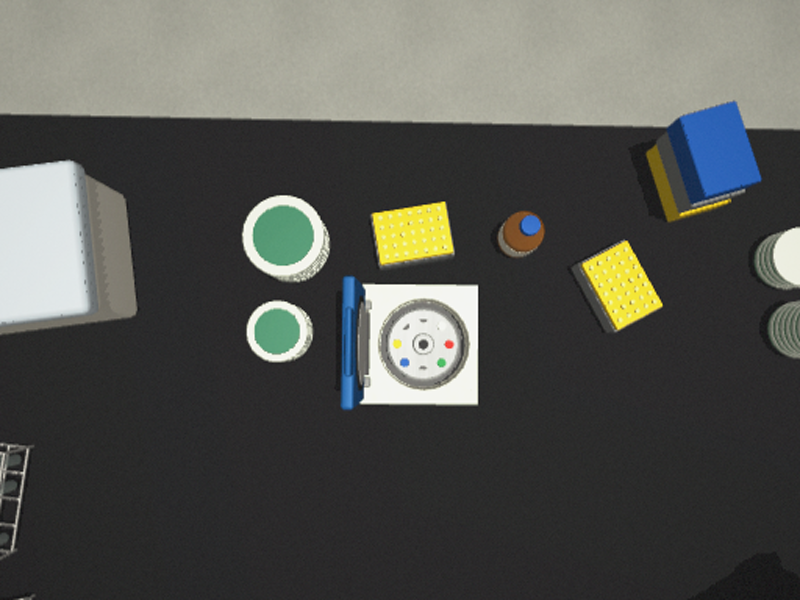

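The scene view shows the lid upright at the left rear of the centrifuge. In the top view the body corners are at about (477,285) and (478,404), and the lid is at x≈349. The tip box is at (413,235), the bottle at (522,232), and the small dishes at (280,331) next to the larger stack.

```bash
python3 - <<'E'
from h import *
import pickle
t=pickle.load(open('top.pkl','rb'));s=pickle.load(open('scene.pkl','rb'));k=1.5625
f=lambda u,v,z,d=t:np.round(ray(d,u/k,v/k,z),4)
print('front corners',f(477.5,285,.11),f(478,404.5,.11),'rotor',f(423,344,.09))
print('rear-ish',f(364,284.5,.11),f(362,405,.11))
print('scene front corners',f(326,266,.11,s),f(371,383,.11,s),'rear R',f(481,302,.11,s))
print('lid top hi',f(349,278,.27),f(347,409,.27), 'lip',f(349,310,.3),f(348,374,.3))
for n,c,z in [('dishS',(280,331),.075),('dishL',(286,236),.1),('tip',(409,232),.06),('bottle cap',(531,225),.125),('tip2',(625,282),.06)]:print(n,f(*c,z))
print('dishS l/r',f(247,331,.07),f(313,331,.07),'L',f(242,238,.09),f(329,238,.09))
E
```

```text
front corners [ 0.6718 -0.0776  0.11  ] [ 0.5012 -0.0801  0.11  ] rotor [ 0.5857 -0.0012  0.09  ]
rear-ish [0.6694 0.0857 0.11  ] [0.4975 0.0846 0.11  ]
scene front corners [ 0.5076 -0.0788  0.11  ] [ 0.7451 -0.0986  0.11  ] rear R [0.6722 0.0972 0.11  ]
lid top hi [0.6614 0.0948 0.27  ] [0.5059 0.0933 0.27  ] lip [0.6213 0.0915 0.3   ] [0.5482 0.0908 0.3   ]
dishS [0.6012 0.2106 0.075 ]
dishL [0.7393 0.2017 0.1   ]
tip [0.7558 0.0219 0.06  ]
bottle cap [ 0.7577 -0.1512  0.125 ]
tip2 [ 0.6856 -0.3071  0.06  ]
dishS l/r [0.6004 0.2606 0.07  ] [0.6022 0.1624 0.07  ] L [0.7367 0.2682 0.09  ] [0.7392 0.14   0.09  ]
```

```bash
python3 -m jog '25 20 17 0 0 0;25 20 17 0 0 0;25 20 17 0 0 0;25 20 17 .037 -.114 0;25 20 17 .037 -.114 0;25 20 17 .037 -.114 0;25 20 17 .037 -.114 0;25 20 17 .037 -.114 0;25 20 17 .037 -.114 0;25 20 17 .037 -.114 0;0 0 0 .037 -.114 0;0 0 0 .037 -.114 0' -1 40
cat > st.py <<'E'
from h import *
s=env.state();r=rot(s['ee_rot'])
hz=np.array([0.5842,0.081,.111])
print('t%.2f'%s['time'],'tcp',np.round(s['tcp_pos'],3),'point',np.round(r[:,0],2),'ty',np.round(r[:,1],2),'F',np.round(s['contact_force'],1),'q',np.round(s['joint_positions'],2),'w',round(s['width'],3))
E
python3 st.py
```

```text
time: 1.1
tcp_pos: [0.4504, -0.4177, 0.4036]
ee_rot: [0.039, 0.959, 0.151, -0.238]
contact_force: [-0.4, -0.9, -0.9]
width: -0.0001
t1.10 tcp [ 0.45  -0.418  0.404] point [ 0.84  0.27 -0.47] ty [ 0.31 -0.95  0.  ] F [-0.4 -0.9 -0.9] q [ 1.9   0.39 -0.81  1.85 -0.93  1.09  0.38] w -0.0
```

```bash
python3 -m jog '5 40 0 0 0 0;5 40 0 0 0 0;5 40 0 0 0 0;5 40 0 0 0 0;5 40 0 0 0 0;5 40 0 0 0 0;5 40 0 0 0 0;5 40 0 0 0 0;5 40 0 0 0 0;5 40 0 0 0 0;5 40 0 0 0 0;5 40 0 0 0 0' >/dev/null; python3 st.py;  python3 -m jog '8 40 0 0 0 0;8 35 0 0 0 0;8 10 -10 0 0 0;5 0 -20 0 0 0;5 0 -20 0 0 0;5 0 -10 0 0 0;5 0 -5 0 0 0;0 0 0 0 0 0;0 0 0 0 0 0'>/dev/null; python3 st.py
python3 - <<'E'
from h import *
import cv2
a=cam('scene')['image'];b=cam('top')['image']
A=cv2.resize(a[60:260,150:400],(500,400),interpolation=3);B=cv2.resize(b[120:320,150:350],(300,300),interpolation=3)
o=np.zeros((400,800,3),np.uint8);o[:,:500]=A;o[:300,500:]=B;cv2.imwrite('pics/a1.png',o)
E
```

```text
t2.10 tcp [ 0.49  -0.112  0.395] point [ 0.83  0.26 -0.5 ] ty [ 0.31 -0.95  0.02] F [ 0.1 -0.4 -0.5] q [ 1.08 -0.21 -0.31  2.38 -1.4   0.94  0.42] w -0.0
t2.85 tcp [ 0.516 -0.084  0.374] point [ 0.82  0.26 -0.5 ] ty [ 0.32 -0.95  0.02] F [ 1.  -0.8 -0.2] q [ 0.03 -0.23  0.5   2.42 -1.41  0.62  0.42] w 0.0
```

View pics/a1.png

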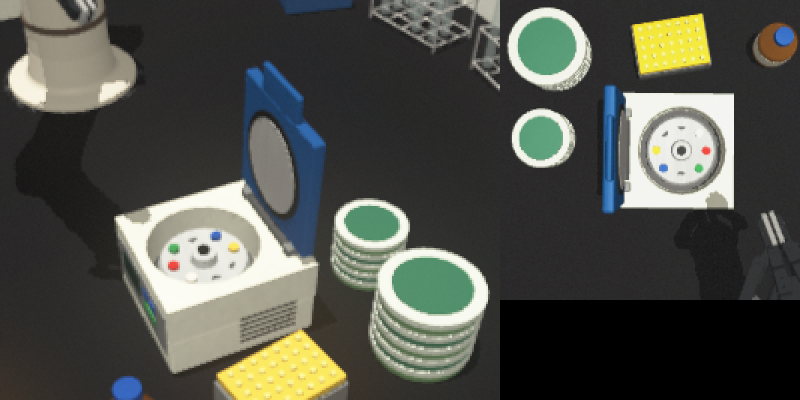

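```bash
python3 -m jog '-3 -35 0 0 0 .12;-3 -35 0 0 0 .12;-3 -35 0 0 0 .12;0 -30 0 0 0 .12;0 -20 0 0 0 .12;0 0 0 0 0 .12;0 0 0 0 0 0' >/dev/null; python3 st.py;  python3 -m jog '10 0 -15 0 0 0;20 10 -20 0 0 0;25 20 -25 0 0 0;20 20 -25 0 0 0;10 20 -25 0 0 0;0 20 0 0 0 0;0 0 0 0 0 0;0 0 0 0 0 0'>/dev/null; python3 st.py
```

```text
t3.53 tcp [ 0.518 -0.205  0.373] point [ 0.55  0.67 -0.5 ] ty [ 0.78 -0.63  0.02] F [-0.1  0.2  0.3] q [ 0.31  0.41  0.74  1.88 -1.19  1.64  0.78] w 0.0
t4.20 tcp [ 0.602 -0.11   0.267] point [ 0.56  0.67 -0.5 ] ty [ 0.78 -0.63  0.02] F [0.1 0.1 0.6] q [ 0.22  0.52  0.56  1.98 -1.39  1.39  0.88] w -0.0
```

```bash
python3 -m jog '-5 -5 -10 0 0 .12;-5 -5 -10 0 0 .12;0 -5 -10 0 0 .12;0 -5 -10 0 0 0;0 0 0 0 0 0' >/dev/null; python3 st.py;  python3 -m jog '0 -5 -25 0 0 0;0 -5 -25 0 0 0;0 -5 -25 0 0 0;0 0 -20 0 0 0;0 0 -20 0 0 0;0 0 0 0 0 0;0 0 0 0 0 0'>/dev/null; python3 st.py
```

```text
t4.62 tcp [ 0.592 -0.133  0.224] point [ 0.29  0.82 -0.5 ] ty [ 0.95 -0.32  0.02] F [-0.   0.7  0.3] q [ 0.32  0.74  0.51  1.7  -1.19  1.64  1.  ] w 0.0
t5.20 tcp [ 0.591 -0.145  0.111] point [ 0.29  0.82 -0.5 ] ty [ 0.95 -0.32  0.02] F [-0.3 -0.3  1.9] q [ 0.36  0.93  0.47  1.67 -1.24  1.59  1.15] w 0.0
```

```bash
python3 -m jog '0 -5 35 0 0 0;0 0 38 0 0 0;0 0 38 -.114 .038 0;0 0 38 -.114 .038 0;0 0 38 -.114 .038 0;0 0 38 -.114 .038 0;0 0 30 -.114 .038 0;0 0 10 0 0 0;0 20 0 0 0 0;0 30 0 0 0 0;0 20 0 0 0 0;0 0 0 0 0 0' >/dev/null; python3 st.py
cat > lid.py <<'E'
from h import *
def pred(d,th,x=None):
    H=np.array([0.5842,0.081,.111]);o=[]
    for r,h in((.16,0),(.16,.017)):
        o.append(proj(d,H+[.065,-r*np.cos(th)+h*np.sin(th),r*np.sin(th)+h*np.cos(th)]))
    return max(p[0] for p in o),o
def lid():
    d=cam('top');im=d['image'].astype(int);b,g,r=im[...,0],im[...,1],im[...,2]
    m=(b>70)&(b>1.6*r)&(b>1.25*g)
    best=[]
    ths=np.arange(0,1.95,.01)
    for th in ths:
        c,o=pred(d,th);row=int(round(np.mean([p[1] for p in o])))
        cols=[]
        for rr in range(row-3,row+4):
            w=np.where(m[rr,190:340])[0]
            if len(w):cols.append(w.max()+190)
        best.append(abs(np.median(cols)+.5-c) if cols else 99)
    i=int(np.argmin(best));print('lid %.2f err %.1f'%(ths[i],best[i]));return d
if __name__=='__main__':lid()
E
python3 lid.py
```

```text
t6.20 tcp [ 0.592 -0.074  0.378] point [ 0.15  0.41 -0.9 ] ty [ 0.96 -0.29  0.02] F [0.4 0.9 0.3] q [-0.24  0.32  0.75  1.61 -0.68  1.41  0.35] w 0.0
lid 1.56 err 0.0
```

```bash
python3 -m jog '0 35 0 0 0 0;0 35 0 0 0 0;0 35 0 0 0 0;0 35 0 0 0 0;0 35 0 0 0 0;-3 30 0 0 0 0;-3 0 -20 0 0 0;0 0 -30 0 0 0;0 0 -25 0 0 0;0 0 -15 0 0 0;0 0 0 0 0 0;0 0 0 0 0 0' >/dev/null; python3 st.py
python3 - <<'E'
from h import *
from lid import lid
import cv2
b=lid()['image'];a=cam('scene')['image']
A=cv2.resize(a[60:260,150:400],(500,400),interpolation=3);B=cv2.resize(b[140:290,170:320],(300,300),interpolation=3)
o=np.zeros((400,800,3),np.uint8);o[:,:500]=A;o[:300,500:]=B;cv2.imwrite('pics/a2.png',o)
E
```

```text
t7.25 tcp [0.586 0.123 0.286] point [ 0.15  0.41 -0.9 ] ty [ 0.95 -0.3   0.02] F [ 1.2 -0.8  0.6] q [-0.54  0.28  0.64  1.85 -0.7   1.05  0.12] w -0.0
lid 1.56 err 0.0
```

View pics/a2.png

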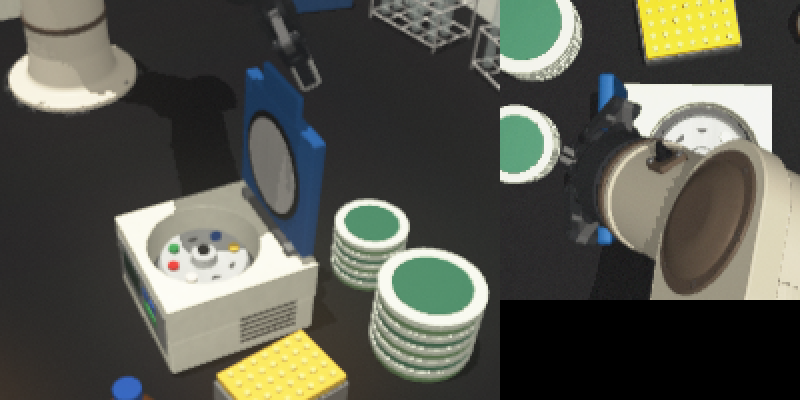

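```bash
python3 -m jog '0 -5 -1 0 0 0;0 -5 -1 0 0 0;0 -5 -1 0 0 0;0 -5 -1 0 0 0;0 -5 -1 0 0 0;0 -5 -1 0 0 0;0 -6 -1 0 0 0;0 -6 -1 0 0 0;0 -6 -1 0 0 0;0 -6 -1 0 0 0;0 -6 -1 0 0 0;0 -6 -1 0 0 0' >/dev/null; python3 st.py; python3 lid.py
```

```text
t8.35 tcp [0.586 0.058 0.274] point [ 0.15  0.41 -0.9 ] ty [ 0.95 -0.3   0.02] F [ 0.2  1.4 -0.4] q [-0.43  0.31  0.67  1.85 -0.73  1.1   0.27] w 0.0
lid 1.30 err 0.0
```

```bash
python3 -m jog '0 -5 -1 0 0 0;0 -5 -1 0 0 0;0 -5 0 0 0 0;0 -5 -1 0 0 0;0 -5 0 0 0 0;0 -4 0 0 0 0' >/dev/null; python3 st.py; python3 lid.py
```

```text
t8.90 tcp [0.586 0.029 0.271] point [ 0.15  0.41 -0.9 ] ty [ 0.95 -0.3   0.02] F [ 0.   0.3 -0.2] q [-0.38  0.33  0.68  1.84 -0.74  1.13  0.32] w 0.0
lid 1.16 err 0.1
```

```bash
python3 -m jog '0 -6 0 0 0 0;0 -6 0 0 0 0;0 -2 25 0 0 0;0 0 30 0 0 0;0 -30 5 .114 -.038 0;0 -38 0 .114 -.038 0;0 -38 0 .114 -.038 0;0 -25 -20 .114 -.038 0;0 0 -38 .114 -.038 0;0 0 -25 0 0 0;0 0 0 0 0 0' >/dev/null; python3 st.py; python3 lid.py
```

```text
t9.87 tcp [ 0.583 -0.117  0.239] point [ 0.28  0.82 -0.5 ] ty [ 0.95 -0.32  0.01] F [-0.3  0.8  0. ] q [ 0.25  0.72  0.58  1.74 -1.21  1.67  0.99] w 0.0
lid 0.89 err 0.2
```

```bash
python3 -m jog '0 32 -20 0 0 0;0 33 -5 0 0 0;0 0 -3 0 0 0;0 -2 -3 0 0 0;0 -2 -3 0 0 0;0 -3 -3 0 0 0;0 -3 -3 0 0 0;0 -3 -3 0 0 0' >/dev/null; python3 st.py; python3 lid.py
```

```text
t10.58 tcp [ 0.587 -0.065  0.205] point [ 0.28  0.82 -0.5 ] ty [ 0.95 -0.31  0.03] F [-0.5  0.1 -0.4] q [ 0.19  0.72  0.55  1.82 -1.26  1.58  1.05] w 0.0
lid 0.68 err 0.2
```

```bash
python3 -m jog '0 -1 -3 0 0 0;0 -1 -3 0 0 0;0 -1 -3 0 0 0;0 -1 -3 0 0 0' >/dev/null; python3 st.py; python3 lid.py
```

```text
t10.97 tcp [ 0.586 -0.067  0.193] point [ 0.28  0.82 -0.5 ] ty [ 0.95 -0.31  0.03] F [-0.1 -1.7  0.1] q [ 0.2   0.74  0.54  1.82 -1.27  1.58  1.07] w 0.0
lid 0.63 err 0.1
```

```bash
python3 -m jog '0 -2 -3 0 0 0;0 -2 -3 0 0 0;0 -2 -3 0 0 0;0 -3 -3 0 0 0;0 -3 -3 0 0 0;0 -3 -3 0 0 0;0 -3 -3 0 0 0;0 -2 -3 0 0 0' >/dev/null; python3 st.py; python3 - <<'E'
from h import *
from lid import lid
import cv2
b=lid()['image'];a=cam('scene')['image']
A=cv2.resize(a[60:260,150:400],(500,400),interpolation=3);B=cv2.resize(b[140:290,170:320],(300,300),interpolation=3)
o=np.zeros((400,800,3),np.uint8);o[:,:500]=A;o[:300,500:]=B;cv2.imwrite('pics/a3.png',o)
E
```

```text
t11.68 tcp [ 0.586 -0.088  0.169] point [ 0.28  0.82 -0.5 ] ty [ 0.95 -0.31  0.03] F [-0.7 -0.5 -1.6] q [ 0.23  0.8   0.54  1.79 -1.27  1.59  1.11] w -0.0
lid 0.48 err 0.1
```

View pics/a3.png

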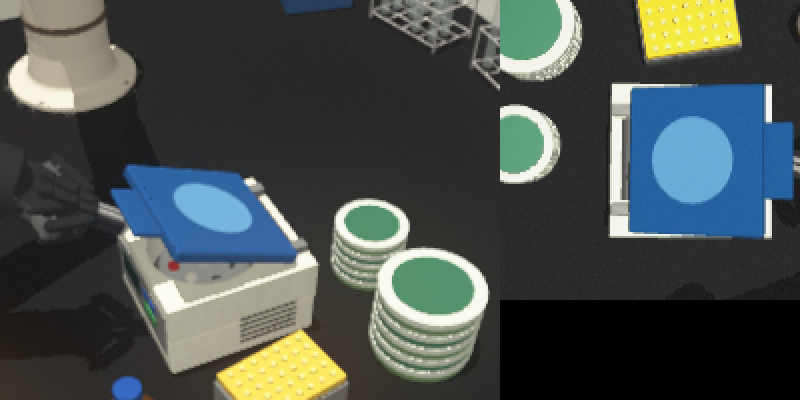

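```bash
python3 -m jog '0 0 -3 0 0 0;0 0 -4 0 0 0;0 0 -4 0 0 0;0 0 -4 0 0 0;0 0 -4 0 0 0;0 0 -4 0 0 0;0 -1 -4 0 0 0' >/dev/null; python3 st.py; python3 lid.py
```

```text
t12.37 tcp [ 0.586 -0.088  0.142] point [ 0.28  0.82 -0.5 ] ty [ 0.95 -0.31  0.03] F [-0.4 -0.6 -0.7] q [ 0.24  0.85  0.52  1.79 -1.29  1.57  1.14] w 0.0
lid 0.36 err 0.1
```

```bash
python3 -m jog '0 -1 -4 0 0 0;0 -1 -4 0 0 0;0 -1 -4 0 0 0;0 -1 -4 0 0 0;0 -1 -3 0 0 0;0 -1 -3 0 0 0' >/dev/null; python3 st.py;python3 - <<'E'
from h import *
from lid import lid
import cv2
b=lid()['image'];a=cam('scene')['image']
A=cv2.resize(a[110:230,180:330],(500,400),interpolation=3);B=cv2.resize(b[140:290,170:320],(300,300),interpolation=3)
o=np.zeros((400,800,3),np.uint8);o[:,:500]=A;o[:300,500:]=B;cv2.imwrite('pics/a4.png',o)
E
```

```text
t12.92 tcp [ 0.586 -0.094  0.12 ] point [ 0.28  0.82 -0.5 ] ty [ 0.95 -0.31  0.03] F [-1.   0.5 -1.1] q [ 0.26  0.89  0.51  1.77 -1.3   1.57  1.17] w 0.0
lid 0.29 err 0.1
```

View pics/a4.png

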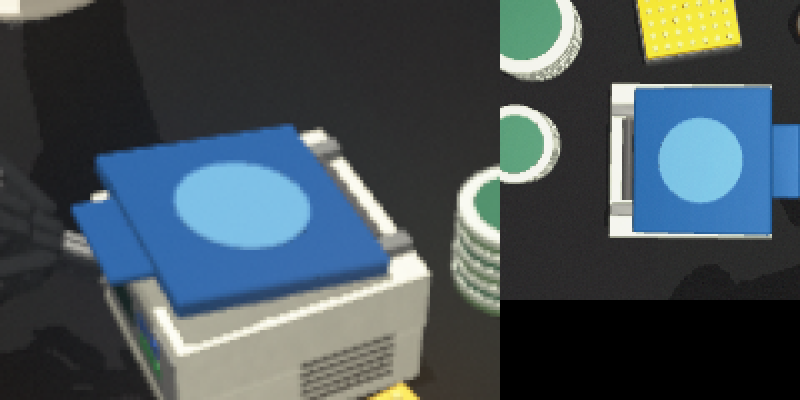

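```bash
python3 - <<'E'
from h import *
import pickle
d=pickle.load(open('scene.pkl','rb'));H=np.array([0.5842,0.081,.111])
for th in (0,.05,.1,.15,.2,.25,.3):
    print(th,[np.round(proj(d,H+[x,-r*np.cos(th)+h*np.sin(th),r*np.sin(th)+h*np.cos(th)]),1) for x,r,h in((.04,.19,.008),(-.04,.19,.008),(.08,.16,.017))])
E
```

```text
0 [array([212.2, 203.5]), array([200.7, 180.5]), array([231.7, 208.8])]
0.05 [array([212.1, 200.3]), array([200.6, 177.4]), array([231.9, 206. ])]
0.1 [array([212.2, 197. ]), array([200.6, 174.1]), array([232.3, 203.1])]
0.15 [array([212.5, 193.6]), array([200.8, 170.7]), array([233. , 200.2])]
0.2 [array([213. , 190.2]), array([201.2, 167.3]), array([233.8, 197.2])]
0.25 [array([213.7, 186.6]), array([201.9, 163.8]), array([234.8, 194.1])]
0.3 [array([214.7, 183. ]), array([202.7, 160.3]), array([236. , 191.1])]
```

```bash
python3 -m jog '0 -1 -2 0 0 0;0 -1 -2 0 0 0;0 -1 -2 0 0 0;0 -1 -2 0 0 0;0 0 -2 0 0 0;0 0 -2 0 0 0' >/dev/null; python3 st.py
cat > sc.py <<'E'
from h import *
H=np.array([0.5842,0.081,.111]);d=cam('scene');im=d['image'].astype(int);m=((im[...,0]>60)&(im[...,0]>1.6*im[...,2]))
# far lip-corner column 209..213: lowest blue row ; compare with underside/outer corner predictions
print('lowest blue row per col',[(c,int(np.where(m[120:215,c])[0].max())+120) for c in (206,208,210,212)])
for th in(0,.02,.05,.1,.135):print(th,[np.round(proj(d,H+[.04,-r*np.cos(th)+h*np.sin(th),r*np.sin(th)+h*np.cos(th)]),1) for r,h in((.19,.0),(.19,.008))])
E
python3 sc.py
```

```text
t13.52 tcp [ 0.586 -0.099  0.108] point [ 0.28  0.82 -0.5 ] ty [ 0.95 -0.31  0.03] F [-0.5 -1.  -1.4] q [ 0.27  0.91  0.51  1.76 -1.3   1.56  1.18] w -0.0
lowest blue row per col [(206, 187), (208, 192), (210, 195), (212, 198)]
0 [array([212.5, 206.1]), array([212.2, 203.5])]
0.02 [array([212.4, 204.9]), array([212.1, 202.3])]
0.05 [array([212.2, 203. ]), array([212.1, 200.3])]
0.1 [array([212.1, 199.8]), array([212.2, 197. ])]
0.135 [array([212.2, 197.5]), array([212.3, 194.7])]
```

```bash
python3 -m jog '0 -1 -2 0 0 0;0 0 -2 0 0 0;0 0 -2 0 0 0;0 0 -2 0 0 0;0 0 -2 0 0 0;0 0 -1 0 0 0' >/dev/null; python3 st.py;python3 sc.py|head -1
```

```text
t14.07 tcp [ 0.586 -0.099  0.097] point [ 0.28  0.82 -0.5 ] ty [ 0.95 -0.31  0.03] F [ 0.6 -1.3 -1.2] q [ 0.28  0.93  0.5   1.76 -1.31  1.56  1.2 ] w -0.0
lowest blue row per col [(206, 191), (208, 194), (210, 199), (212, 203)]
```

```bash
python3 -m jog '0 0 -1 0 0 0;0 0 -1 0 0 0;0 0 -1 0 0 0;0 0 -1 0 0 0;0 0 -1 0 0 0;0 0 -1 0 0 0' >/dev/null; python3 st.py;python3 sc.py|head -1; python3 -m jog '0 0 -1 0 0 0;0 0 -1 0 0 0;0 0 -1 0 0 0;0 0 -1 0 0 0;0 0 -1 0 0 0;0 0 0 0 0 0' >/dev/null; python3 st.py;python3 sc.py|head -1
```

```text
t14.62 tcp [ 0.586 -0.098  0.091] point [ 0.28  0.82 -0.5 ] ty [ 0.95 -0.31  0.03] F [-0.4  0.8 -0.4] q [ 0.28  0.94  0.49  1.76 -1.31  1.56  1.2 ] w -0.0
lowest blue row per col [(206, 191), (208, 195), (210, 200), (212, 204)]
t15.17 tcp [ 0.586 -0.099  0.086] point [ 0.28  0.82 -0.5 ] ty [ 0.95 -0.31  0.03] F [ 0.2 -0.7  0.2] q [ 0.28  0.95  0.49  1.76 -1.31  1.55  1.21] w 0.0
lowest blue row per col [(206, 192), (208, 195), (210, 201), (212, 204)]
```

```bash
python3 -m jog '0 0 -1 0 0 0;0 0 -1 0 0 0;0 0 -1 0 0 0;0 0 -1 0 0 0;0 0 -1 0 0 0;0 0 -1 0 0 0;0 -1 -1 0 0 0;0 -2 -2 0 0 0;0 0 0 0 0 0' >/dev/null; python3 st.py;python3 sc.py|head -1; python3 - <<'E'
from h import *
import cv2
b=cam('top')['image'];a=cam('scene')['image']
A=cv2.resize(a[110:230,180:330],(500,400),interpolation=3);B=cv2.resize(b[140:290,170:320],(300,300),interpolation=3)
o=np.zeros((400,800,3),np.uint8);o[:,:500]=A;o[:300,500:]=B;cv2.imwrite('pics/a5.png',o)
E
```

```text
t15.97 tcp [ 0.586 -0.103  0.077] point [ 0.28  0.82 -0.5 ] ty [ 0.95 -0.31  0.03] F [ 1.2 -0.6 -0. ] q [ 0.29  0.96  0.49  1.75 -1.31  1.55  1.22] w 0.0
lowest blue row per col [(206, 193), (208, 196), (210, 200), (212, 203)]
```

View pics/a5.png

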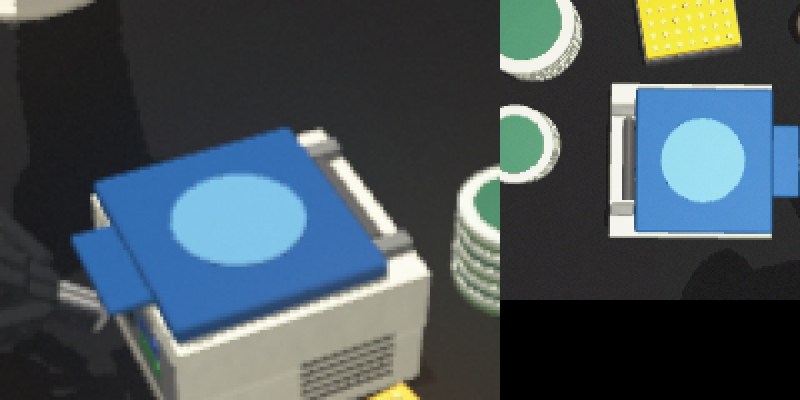

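```bash
python3 -m jog '0 -10 0 0 0 0;-5 -20 0 0 0 0;-10 -25 5 0 0 0;-10 -25 10 0 0 0;-10 -20 30 0 0 0;-10 -10 35 0 0 0;-5 0 35 0 0 0;0 0 35 0 0 0;0 0 20 0 0 0;0 0 0 0 0 0;0 0 0 0 0 0' >/dev/null; python3 st.py;python3 sc.py|head -1; python3 - <<'E'
from h import *
import cv2
b=cam('top')['image'];a=cam('scene')['image']
o=np.zeros((300,800,3),np.uint8);o[:,:400]=cv2.resize(a,(400,300),interpolation=3);o[:,400:]=cv2.resize(b,(400,300),interpolation=3);cv2.imwrite('pics/a6.png',o)
import pickle
b0=pickle.load(open('top.pkl','rb'))['image'];df=cv2.absdiff(b,b0).max(2)
k=1.5625
for n,(x0,x1,y0,y1) in dict(dishes=(240,318,290,370),dishL=(238,332,190,285),tip=(366,460,195,275),bottle=(490,550,205,262),tip2=(568,668,235,335)).items():
    print(n,round(float((df[int(y0/k):int(y1/k),int(x0/k):int(x1/k)]>40).mean()),3))
E
```

```text
t17.03 tcp [ 0.537 -0.213  0.248] point [ 0.28  0.82 -0.5 ] ty [ 0.95 -0.31  0.03] F [-0.3  0.5 -1.5] q [ 0.4   0.76  0.62  1.64 -1.13  1.8   1.07] w 0.0
lowest blue row per col [(206, 193), (208, 197), (210, 201), (212, 204)]
dishes 0.0
dishL 0.0
tip 0.0
bottle 0.0
tip2 0.0
```

View pics/a6.png

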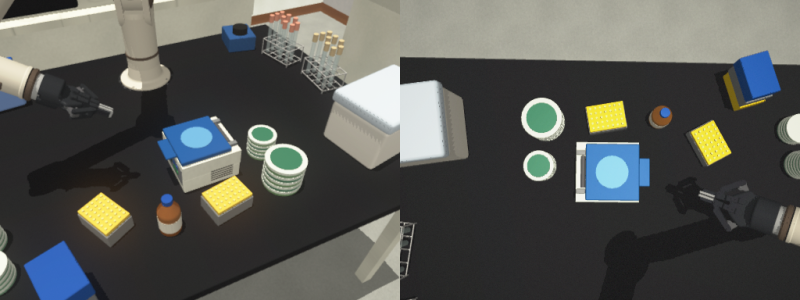

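The lid is shut, the hand is clear and the neighbouring objects have not moved.

```bash
python3 -c "
from cell import env
print(env.finish_job())"
```

```text
the job is handed in; nothing more can be done
None
```

The lid is fully shut and the job is handed in; the arm was clear of everything at about t = 17 s, well inside the 48 s limit. With the fingers closed and empty, I tipped the lid forward from behind until it came down by itself. I brought the hand round to the front and caught the lip from below on the outside of the fingers, at about 0.63 rad. I then lowered it at roughly 0.2 rad/s, slower near the end, and backed the hand away.

**Last checks:**
- **Lid:** it lies flat in the pictures. It did not move when the fingers went another 9 mm down and then left, and the contact force was about zero. The wrist readings I took stayed at about 2 N or less.
- **Dishes, tip box and bottle:** comparing the top view before and after showed no change at any of them.

**Disagreements:**
- The lid angle from the top camera read too high at small angles (0.29 rad when the scene camera gave about 0.13).
- The shut lip sits about 2 pixels above where my estimated hinge position predicts in the scene image. I put this down to error in that estimate, because the lid had stopped moving and was not resting on the fingers.
- On the first approach I pointed the hand straight ahead. It ran out of reach with two joints at the ends of their range and touched nothing, so I changed the direction of approach.

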